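# Air-dry the rinse cup: safety catch, then dead-man lever

## Robot

A 6-joint arm with a two-finger parallel gripper is mounted at the origin on the work surface. World frame = base frame: x ahead of the robot, y to its left, z up, the work surface at z = 0. Lengths are in m, angles in rad, forces in N, time in s.
With the tool pointing down it reaches from about 0.3 to 0.875 m from the base axis. Payload 6.4 kg.
Tool frame: the origin (TCP) lies on the centre line of the jaws, within the pads' length; the fingertips stand 25 mm ahead of it and the grasp point (between the pads) lies 6 mm ahead of it; z points along the fingers, y is the line along which they close (so a half turn about z gives the same grasp; the last joint's range is limited). The gripper opens to 85 mm and grips with 20 to 120 N. Pads are 22 mm wide; open, the fingers measure 114 mm over their backs; the gripper's body (76 mm by 85 mm) begins 54 mm behind the grasp point. The pads swing forward as they close: fully open they stand 13 mm farther back than shut.
Start: joints at [1.093, 0.181, 1.607, -0, 1.354, -0.206], TCP at [0.154, 0.554, 0.256] pointing down, gripper open.
Joint ranges: [-2.99, 2.99], [-0.89, 2.07], [0.3, 2.58], [-1.14, 4.28], [0, 2.63], [-3.12, 3.12]. Speed limits (rad/s): [2.57, 2.57, 3.01, 3.14, 3.14, 3.14].

## Interface

Orientations are given as a unit quaternion [w, x, y, z].
In Python, from bench import get_obs, camera, hand_in, spot_in gives the robot as it stands.
- The arm moves only by the shell command python3 -m jog 'ROWS'. ROWS is JSON, one flat list of numbers, 7 for each row, row after row: the shift along the tool's x, y, z in m, then the turn, a rotation vector about the tool's x, y, z in rad, then the closure, from 0 (fully open) to 1 (shut). A call has 1 to 20 rows; each row is the pose to reach, as a shift and turn from the pose commanded when the call began, along the tool's axes at that moment; what a row does not reach only later rows make up. A row lasts 1/8 s, in which the tool goes at most 62.5 mm and 10.7 degrees, less where a joint would pass 70% of its speed; a pose out of reach is approached as far as the arm can. A call with a gripper value outside its range is refused whole. The fingers move at their own pace and stop on an object; the grip force is fixed at half the most. Time passes only in rows, so rows that repeat a pose let the fingers close. It gives the time, the measured TCP pose, the force, the opening and the grip force at its end, in the units of the state.
- get_obs(): the state, without advancing time (a new reading comes with each control period).
- camera(name): name is "scene" or "top"; returns a dict with "frame" (400x640x3 uint8, red, green, blue), "mtx" (3x3 intrinsics, pixels), "distortion" ([k1, k2, p1, p2, k3] as OpenCV has them; the pictures are not rectified), "extrinsics" (4x4, takes a point from camera to world coordinates). Camera axes: x right, y up, looking along -z (the intrinsics and any distortion apply to the point x, -y, -z); pixel columns grow to the right and rows downward; lengths in m; the calibration is good to about 2 mm. A picture is of the moment at which its call begins. There is no depth.
- hand_in(): hands the job in; it is judged then, once.
Trained networks look in a picture, given as the dict that the camera call returned (one of the last four; its "shot" number tells which), for a name from the list of things; names that differ only in an ending like _2 or _b are one class to them, and where a whole thing is asked for, a point or a joint stands for the part that bears it (a point fixed in the world has none). Each returns a list of dicts, best first, with "confidence" (0 to 1); they miss things now and then, are a little off and sometimes report something else, mostly with a low value. They report only what shows in the picture. A call takes as long as a camera call. They do not tell look-alikes from the thing itself.
- spot_in(picture, name): "xyz" ([x, y, z] in m, in world coordinates, good to about 4 mm: the middle of the surface that is visible of it).
The state is a dict: "time_s": time; "q": joint angles; "dq": joint speeds; "joint_efforts": joint torques, N m; "eef_pos": TCP position; "eef_rot": TCP orientation; "wrist_force": force on the tool from outside, world axes, zero at the start; "torque": the same for the moment, N m; "opening": opening from 0.0 (shut) to 1.0 (fully open); "grasp_force": force on a finger pad.
Only numpy, scipy, OpenCV 4.12 (cv2) and the standard library are available. Lean on these libraries where they do the work, as an engineer would, in place of code of your own. Each camera call takes 0.05 s, during which the arm holds its last target. There are 200 camera calls.

## Task

Take the rinsed blue cup out of its drain cradle, turn it mouth down and lower it (no dropping) over the steel drying peg until its rim sits on the dish, then let go of it. After that flip the red safety catch on the green air valve all the way over, then pull the valve's U-shaped lever all the way towards the front of the valve and keep holding it there: the program finishes while the gripper still holds the lever pulled against its spring. Leave the cup standing on its peg and do not disturb the ink jar, tape roll and brass weight.

Things in the scene. Friction and masses are not known exactly. Their poses are not given: they have to be found in the camera images.
- cup: loose blue enamelled straight tumbler, outer diameter 50 mm, length 100 mm, wall 3 mm, bottom 4 mm thick, about 110 g. Origin: centre of the outside of its bottom; its z axis runs along the cup's axis from the bottom to the open mouth. At the start it lies in the cradle, bottom end up, its z axis pointing 35 degrees below level, down-slope along the cradle's -x.
- cup_rim (a point): centre of the cup's mouth, 100 mm along the cup's z axis from its bottom.
- cradle: fixed drain rest: wooden foot 130 x 70 x 12 mm, two steel rails (37 mm wide over all) under the cup's lower 62 mm, a steel stop at its rim. Origin on the table under the foot; z up, x = up-slope (level part), mouth at the -x end. The cup's upper 38 mm overhang the rails; 28 mm from its bottom the axis is 89 mm above the table: pinch it there from above, across y.
- peg_stand: fixed grey round drip dish, diameter 120 mm at the foot and 100 mm at its flat top, 40 mm high, with an upright round-topped steel peg of diameter 22 mm in the middle, its tip 113 mm above the table. Origin: centre of the underside, z up. A brass fitting lies beyond it along its +x, low on the table.
- peg_seat (a point): centre of the dish's flat top at the peg's foot, 40 mm above the table; the cup's rim rests on this level. The cup's inside is 44 mm wide and so fits loosely over the 22 mm peg.
- peg_tip (a point): top of the peg, on its axis, 113 mm above the table.
- valve: fixed green air valve housing 160 x 70 x 70 mm high, with the catch's shaft along its top. Origin: centre of the underside; z up; -x is its front (roughly towards the robot), +y its left.
- catch (a joint): safety catch, rad: 0 = locked (knob leaning to the valve's +y, a red finger lying across the path of the lever's +y arm), 1.2 = fully flipped (knob leaning to the valve's -y, the finger raised clear). Turns about the valve's x axis; stays where it is left; about 1.5 N at the knob. Locked it stops the lever after about 0.15 rad; the finger clears the lever from about 0.9 rad.
- catch_knob (a point): centre of the red ball knob, 22 mm across, on a thin stalk 50 mm from the catch's axis, 125 mm above the table; it leans 0.6 rad to one side of upright when locked and 0.6 rad to the other when fully flipped.
- catch_hinge (a point): point on the catch's axis under the knob, 84 mm above the table.
- lever (a joint): U-shaped valve lever, rad: 0 = at rest, leaning 0.26 rad back from upright (towards the valve's +x), 0.7 = pulled fully (end stop), leaning 0.44 rad to the valve's -x. Turns about the valve's y axis. A spring returns it to 0 when let go; it takes about 3.5 N at the bar to start and 7 N at the end.
- lever_grip (a point): middle of the lever's round black crossbar (diameter 16 mm, 80 mm clear between the two side arms, along the valve's y axis), 140 mm from the lever's hinge axis; 185 mm above the table at rest.
- lever_hinge (a point): point on the lever's hinge axis in the middle of the valve, 50 mm above the table.
- ink_jar: bystander: amber glass ink jar with black cap, diameter 48 mm, 65 mm high; origin at the centre of its underside.
- tape_roll: bystander: yellow roll of tape lying flat, diameter 84 mm, 25 mm high; origin at the centre of its underside.
- weight: bystander: brass paper weight, 50 x 50 mm, 32 mm high with its small knob; origin at the centre of its underside.
Mind the look-alikes: they are no part of the job. There is more than one size of the cup; the job needs the largest.

How it is judged:
On the way, in this order (a step that is already met when the one before it is completed fails the run):
1. the cup stands mouth down over the peg, rim on the dish, let go (angle between cup's own z axis and vertical above 3.02 rad and horizontal distance between cup_rim and peg_seat below 0.016 m and z of cup_rim in the frame of peg_seat below 0.006 m and contact force between cup and the arm below 0.1 N and contact force between cup and the fingers below 0.1 N and linear speed of cup below 0.03 m/s), for 0.2 s.
2. the safety catch is flipped over (past 1.0 rad) with the lever still at rest (value of joint catch above 1 rad and value of joint lever below 0.15 rad), for 0.1 s.
3. the lever is pulled fully (past 0.6 rad) (value of joint lever above 0.6 rad), for 0.2 s.
At the end, for the whole second after the job is handed in: Fingers still hold the lever (over 1 N) past 0.6 of 0.7 rad; catch past 1.0 of 1.2 rad; cup untouched and still, mouth down within 0.12 rad, rim within 6 mm above the dish and 16 mm of the peg axis; jar, tape roll and weight within 30 mm of their starts (all of step 1 and value of joint catch above 1 rad and value of joint lever above 0.6 rad and not (contact force between the fingers and lever below 1 N) and distance of each of ink_jar, tape_roll, weight from where it was at the start of the episode below 0.03 m); the arm keeps its last pose, push and grip.
It fails at once if the lever is forced past the locked catch (value of joint lever above 0.3 rad and value of joint catch below 0.7 rad).
It fails at once if the cup is dropped (falls freely, faster than 0.6 m/s) (contact force between cup and the arm below 0.05 N and contact force between cup and the fingers below 0.05 N and linear speed of cup above 0.6 m/s).
It fails at once if a bystander is pushed more than 30 mm (distance of any of ink_jar, tape_roll, weight from where it was at the start of the episode above 0.03 m).
It also fails if it takes over 72 s, if anything falls off the work surface, if the arm or the gripper's body presses on something with over 40 N, if the wrist force passes 120 N, or if a joint passes its speed limit or range.

## Working session

There is one attempt and no reset: what is moved stays moved. The work goes in short steps, Python scripts to look and compute and a shell command to move; the robot and the scene stay as the last step left them, time stands still between calls to the robot, and variables do not carry over. Pictures are saved under pics/ and viewed, at most 10 in all, crops included, and the job is handed in when it is done.

```bash
ls; mkdir -p pics; cat > h.py <<'E'
import numpy as np,cv2
from bench import get_obs,camera,hand_in,spot_in
def proj(c,P):
    T=np.linalg.inv(c["extrinsics"]);p=np.atleast_2d(P)@T[:3,:3].T+T[:3,3]
    p=p*[1,-1,-1]
    return cv2.projectPoints(p.reshape(-1,1,3),np.zeros(3),np.zeros(3),np.array(c["mtx"]),np.array(c["distortion"]))[0].reshape(-1,2)
def ray(c,uv,z):
    n=cv2.undistortPoints(np.array(uv,float).reshape(-1,1,2),np.array(c["mtx"]),np.array(c["distortion"])).reshape(-1,2)
    E=np.array(c["extrinsics"]);d=np.c_[n[:,0],-n[:,1],-np.ones(len(n))]@E[:3,:3].T;o=E[:3,3]
    return o+d*((z-o[2])/d[:,2])[:,None]
def save(c,f): cv2.imwrite("pics/"+f,c["frame"][:,:,::-1])
E
python3 - <<'E'
from h import *
for n in ["scene","top"]:
    c=camera(n);save(c,n+"0.png");print(n,np.round(c["extrinsics"],3).tolist())
    for k in ["cup","cradle","peg_stand","peg_tip","valve","catch_knob","lever_grip","ink_jar","tape_roll","weight"]:
        r=spot_in(c,k)
        print(k,[(np.round(d["xyz"],3).tolist(),round(d["confidence"],2),proj(c,d["xyz"]).round().tolist()[0]) for d in r])
print(get_obs())
E
```

```text
pics
scene [[-0.337, -0.552, 0.763, 1.548], [0.941, -0.183, 0.283, 0.296], [-0.017, 0.813, 0.581, 0.909], [0.0, 0.0, 0.0, 1.0]]
cup [([0.581, -0.425, 0.028], 0.74, [215.0, 215.0]), ([0.582, 0.289, 0.07], 0.55, [457.0, 256.0]), ([0.585, -0.286, 0.101], 0.54, [253.0, 205.0]), ([0.512, -0.164, 0.036], 0.53, [303.0, 217.0])]
cradle [([0.596, 0.307, 0.175], 0.64, [469.0, 229.0]), ([0.571, -0.286, 0.012], 0.59, [258.0, 226.0])]
peg_stand [([0.584, -0.009, 0.038], 0.98, [346.0, 242.0])]
peg_tip [([0.582, -0.005, 0.036], 0.93, [347.0, 242.0]), ([0.744, 0.136, 0.021], 0.68, [382.0, 300.0]), ([0.597, 0.304, 0.174], 0.54, [468.0, 229.0])]
valve [([0.582, 0.29, 0.068], 0.78, [457.0, 257.0])]
catch_knob [([0.511, 0.293, 0.09], 0.64, [463.0, 234.0]), ([0.584, -0.006, 0.045], 0.27, [347.0, 240.0])]
lever_grip [([0.594, 0.306, 0.172], 0.97, [469.0, 229.0]), ([0.518, 0.288, 0.092], 0.19, [461.0, 234.0])]
ink_jar [([0.4, -0.144, 0.042], 0.69, [322.0, 195.0])]
tape_roll [([0.747, 0.132, 0.017], 0.57, [380.0, 302.0]), ([0.402, -0.144, 0.041], 0.16, [323.0, 196.0])]
weight [([0.747, -0.136, 0.016], 0.6, 
[... 926 characters left out ...]
352.0, 156.0])]
{'time_s': 1.1, 'q': array([ 1.09266463e+00,  1.80779317e-01,  1.60699149e+00, -6.77605147e-06,
        1.35379399e+00, -2.06287565e-01]), 'dq': array([ 0.00043842,  0.00041624, -0.00154047, -0.0001705 , -0.00137731,
        0.00028178]), 'joint_efforts': array([ 9.14964294e-04, -4.44858348e+01, -3.51683056e+01, -3.30606326e-04,
        9.38077610e-04,  2.75207816e-05]), 'eef_pos': array([0.15438019, 0.55390939, 0.25630422]), 'eef_rot': array([7.79053676e-06, 1.35503206e-01, 9.90776908e-01, 1.20101198e-05]), 'wrist_force': array([ 0.6151601 , -0.33695101, -0.82586035]), 'torque': array([ 0.03983081, -0.02988734,  0.00420016]), 'grasp_force': 0.0, 'opening': 0.998931698546241}
```

```bash
python3 - <<'E'
import cv2
t=cv2.imread("pics/top0.png")[130:310,150:450];s=cv2.imread("pics/scene0.png")[160:340,190:520]
cv2.imwrite("pics/t1.png",cv2.resize(t,(800,480),interpolation=cv2.INTER_CUBIC));cv2.imwrite("pics/s1.png",cv2.resize(s,(800,436),interpolation=cv2.INTER_CUBIC))
E
```

```text
(no output)
```

View pics/t1.png

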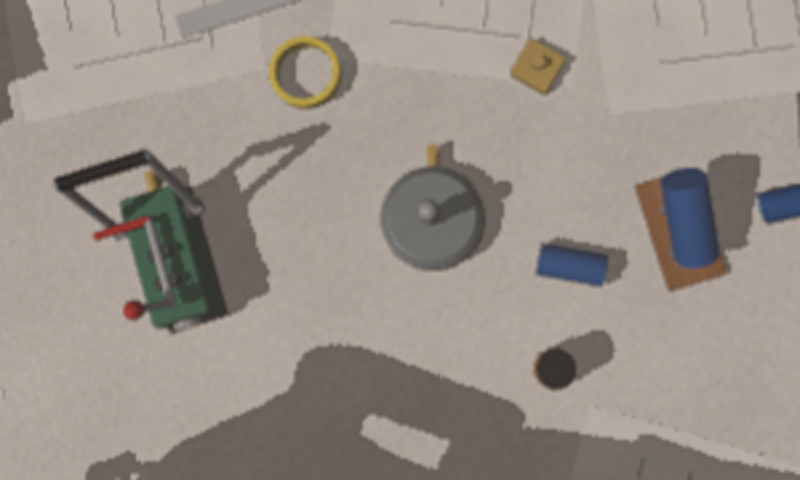

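View pics/s1.png

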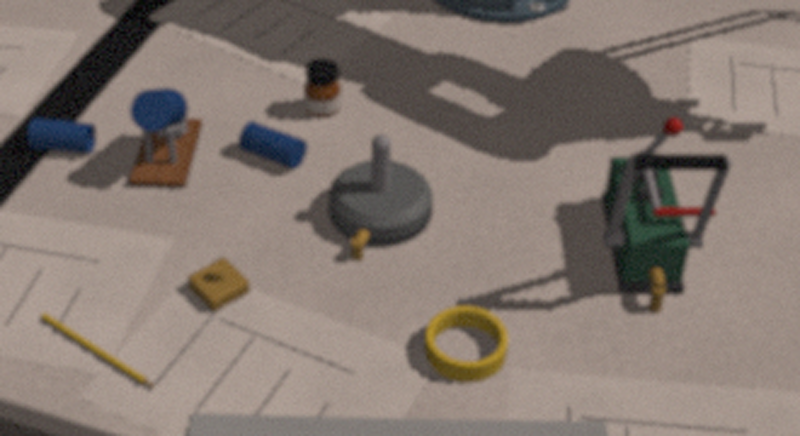

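```bash
cat > fit.py <<'E'
from h import *
from scipy.optimize import minimize
def circ(c,a,r,n=40):
    a=a/np.linalg.norm(a);u=np.cross(a,[0.3,1,0.2]);u/=np.linalg.norm(u);v=np.cross(a,u);t=np.linspace(0,2*np.pi,n)
    return c+r*(np.cos(t)[:,None]*u+np.sin(t)[:,None]*v)
def hull(c,P):
    m=np.zeros((1600,2560),np.uint8);h=cv2.convexHull((proj(c,P)*4+1.5).astype(np.int32));cv2.fillConvexPoly(m,h,1)
    return cv2.resize(m.astype(np.float32),(640,400),interpolation=cv2.INTER_AREA)
def cup(p):
    th=np.radians(35);a=np.array([-np.cos(p[2])*np.cos(th),-np.sin(p[2])*np.cos(th),-np.sin(th)])
    g=np.array([p[0],p[1],.089]);b=g-.028*a
    return np.r_[circ(b,a,.025),circ(b+.1*a,a,.025)]
def dish(p): 
    z=np.array([0,0,1.]);o=np.array([p[0],p[1],0]);return np.r_[circ(o,z,.06),circ(o+.04*z,z,.05)]
def box(p):
    s=np.array([[i*.08,j*.035,k*.07] for i in(-1,1) for j in(-1,1) for k in(0,1)]);c,n=np.cos(p[2]),np.sin(p[2])
    return s@np.array([[c,n,0],[-n,c,0],[0,0,1]])+[p[0],p[1],0]
def near(m,c,P,r=14):
    u=proj(c,P).mean(0);pp=proj(c,P);k=np.zeros(m.shape,bool);lo=(pp.min(0)-r).astype(int);hi=(pp.max(0)+r).astype(int);k[lo[1]:hi[1],lo[0]:hi[0]]=1;return m*k
def fit(f,p0,masks):
    ms=[(c,near(m,c,f(p0))) for c,m in masks]
    J=lambda p:sum(np.abs(hull(c,f(p))-m).sum()/m.sum() for c,m in ms)
    best=min((minimize(J,p0+d,method="Nelder-Mead",options=dict(initial_simplex=np.vstack([p0+d]+[p0+d+e for e in np.diag([.01,.01,.15][:len(p0)])]))) for d in [0,.006]),key=lambda r:r.fun)
    one=[minimize(lambda p:np.abs(hull(c,f(p))-m).sum()/m.sum(),best.x,method="Nelder-Mead").x.round(4) for c,m in ms]
    return best.x.round(4),round(best.fun,3),one
E
python3 - <<'E'
from fit import *
cs=[camera("top"),camera("scene")]
M={k:[] for k in"bgr"}
for c in cs:
    h=cv2.cvtColor(c["frame"],cv2.COLOR_RGB2HSV).astype(int);H,S,V=h[...,0],h[...,1],h[...,2]
    M["b"].append((c,((H>100)&(H<130)&(S>110)).astype(float)))
    M["g"].append((c,((H>50)&(H<95)&(S>70)).astype(float)))
    r=((H<6)|(H>174))&(S>150)
    n,l,st,ce=cv2.connectedComponentsWithStats(r.astype(np.uint8))
    print("red",[(st[i,4],ce[i].round(1),ray(c,ce[i],.125)[0].round(4)) for i in range(1,n) if st[i,4]>8])
print("cup",fit(cup,np.array([.555,-.29,.3]),M["b"]))
print("valve",fit(box,np.array([.535,.28,.27]),M["g"]))
t=cs[0];P=lambda u,v:(150+u/2.6667,130+v/2.6667)
print("tip top",ray(t,P(429,211),.108));print("dish rim",ray(t,[P(383,218),P(485,218),P(432,168),P(432,270)],.04))
s=cs[1];Q=lambda u,v:(190+u/2.424,160+v/2.424)
print("tip scene",ray(s,Q(381,142),.108))
print("bar top",ray(t,[P(62,184),P(148,155)],.185)); print("bar scene",ray(s,[Q(638,161),Q(728,162)],.185))
print("lever arm foot top",ray(t,[P(197,210)],.05))
E
```

```text
red [(np.int32(39), array([195.3, 215.1]), array([0.5452, 0.3086, 0.125 ])), (np.int32(20), array([198.9, 246. ]), array([0.4584, 0.2965, 0.125 ]))]
red [(np.int32(34), array([599.1,  98.2]), array([-0.4939,  0.7344,  0.125 ])), (np.int32(116), array([612.3, 146.3]), array([-0.0714,  0.732 ,  0.125 ])), (np.int32(33), array([467.3, 211.5]), array([0.4578, 0.2937, 0.125 ])), (np.int32(40), array([467.8, 246.9]), array([0.6035, 0.3114, 0.125 ])), (np.int32(2001), array([ 93.5, 343.8]), array([ 1.1494, -0.3662,  0.125 ]))]
cup (array([ 0.566 , -0.2894,  0.4241]), np.float64(1.147), [array([ 0.5607, -0.2883,  0.4142]), array([ 0.5681, -0.2885,  0.4406])])
valve (array([0.5399, 0.2817, 0.2949]), np.float64(43.07), [array([0.5399, 0.2817, 0.2949]), array([0.4988, 0.2857, 0.2873])])
tip top [[ 0.55697307 -0.01616189  0.108     ]]
dish rim [[ 0.55794309  0.04042732  0.04      ]
 [ 0.55541776 -0.07539472  0.04      ]
 [ 0.61410963 -0.01614838  0.04      ]
 [ 0.49777712 -0.01440538  0.04      ]]
tip scene [[ 0.56785888 -0.01056988  0.108     ]]
bar top [[0.58337848 0.34618541 0.185     ]
 [0.61077879 0.26011577 0.185     ]]
bar scene [[0.61164221 0.26837807 0.185     ]
 [0.58540153 0.353772   0.185     ]]
lever arm foot top [[0.57056519 0.25023938 0.05      ]]
```

```bash
python3 - <<'E'
from fit import *
cs=[camera("top"),camera("scene")]
P=lambda u,v:(int(150+u/2.6667),int(130+v/2.6667));Q=lambda u,v:(int(190+u/2.424),int(160+v/2.424))
B=[];G=[];D=[]
for i,c in enumerate(cs):
    f=c["frame"].astype(int)
    R,Gr,Bl=f[...,0],f[...,1],f[...,2]
    pts=[P(695,220),P(140,230),P(155,290),P(400,210),P(450,250),P(230,260),P(560,380)] if i==0 else [Q(160,110),Q(650,250),Q(625,190),Q(360,210),Q(410,190),Q(590,220)]
    print([f[v,u].tolist() for u,v in pts])
    B.append((c,((Bl-R>25)).astype(float)));G.append((c,((Gr-R>8)&(Gr-Bl>0)).astype(float)))
    D.append((c,((R-Bl<7)&(R>50)&(abs(R-Gr)<12)).astype(float)))
for n,f,p,m in[("cup",cup,[.56,-.29,.3],B),("valve",box,[.535,.28,.28],G),("dish",dish,[.557,-.014],D)]:
    p=np.array(p);print(n,fit(f,p,m))
rows=[]
for i,c in enumerate(cs):
    x=[c["frame"][:,:,::-1]]+[np.dstack([m[i][1]*255]*3).astype(np.uint8) for m in(B,G,D)]
    sl=(slice(130,310),slice(150,450)) if i==0 else (slice(160,340),slice(190,490))
    rows.append(np.vstack([np.hstack([a[sl] for a in x[k:k+2]]) for k in(0,2)][1:]+[np.hstack([x[1][sl],x[0][sl]])][:1]))
cv2.imwrite("pics/m.png",cv2.resize(np.hstack(rows),(800,240)))
E
```

```text
[[59, 77, 111], [67, 93, 75], [72, 90, 75], [111, 110, 106], [112, 111, 108], [105, 97, 92], [56, 52, 50]]
[[22, 47, 81], [37, 48, 42], [62, 61, 60], [82, 79, 76], [86, 83, 84], [84, 75, 72]]
cup (array([ 0.5663, -0.2907,  0.3981]), np.float64(0.4), [array([ 0.5665, -0.2894,  0.3727]), array([ 0.5666, -0.2905,  0.4047])])
valve (array([0.5097, 0.292 , 0.047 ]), np.float64(2.308), [array([0.5188, 0.2904, 0.0475]), array([0.5038, 0.294 , 0.0466])])
dish (array([ 0.5618, -0.0139]), np.float64(0.492), [array([ 0.5619, -0.0138]), array([ 0.5568, -0.0151])])
```

View pics/m.png

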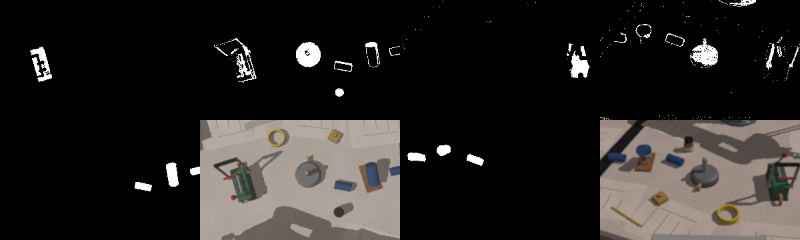

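```bash
python3 - <<'E'
from fit import *
t=camera("top");s=camera("scene")
f=t["frame"].astype(int);R,G,B=f[...,0],f[...,1],f[...,2]
def big(m,near):
    n,l,st,ce=cv2.connectedComponentsWithStats(m.astype(np.uint8))
    i=min(range(1,n),key=lambda i:np.hypot(*(ce[i]-near))-.2*st[i,4]);return l==i
m=cv2.morphologyEx(((G-R>8)&(G-B>3)).astype(np.uint8),cv2.MORPH_CLOSE,np.ones((5,5)));m=big(m,(210,218))
h=np.zeros(m.shape,np.uint8);cv2.fillConvexPoly(h,cv2.convexHull(np.argwhere(m)[:,::-1].astype(np.int32)),1)
print(m.sum(),h.sum());print("valve hull",fit(box,np.array([.535,.28,.28]),[(t,h.astype(float))]))
r=cv2.minAreaRect(np.argwhere(m)[:,::-1].astype(np.float32));print(cv2.boxPoints(r).round(1).tolist());print(ray(t,cv2.boxPoints(r),.07).round(4).tolist())
# wood foot
w=(R-B>35)&(G<R-12);w=big(w,(402,225));r=cv2.minAreaRect(np.argwhere(w)[:,::-1].astype(np.float32))
W=ray(t,cv2.boxPoints(r),.012);print("foot",w.sum(),W.round(4).tolist(),W.mean(0))
b=big(B-R>25,(408,211));
for yaw in(.25,.3,.35,.4):
    o=minimize(lambda p:np.abs(hull(t,cup([*p,yaw]))-b).sum(),[.566,-.29],method="Nelder-Mead",options=dict(initial_simplex=[[.566,-.29],[.56,-.29],[.566,-.296]]));print(yaw,o.x,o.fun,b.sum())
E
```

```text
936 1102
valve hull (array([0.5193, 0.286 , 0.4166]), np.float64(0.49), [array([0.5193, 0.286 , 0.4166])])
[[194.10000610351562, 205.10000610351562], [214.6999969482422, 199.1999969482422], [228.10000610351562, 246.8000030517578], [207.5, 252.60000610351562]]
[[0.5812, 0.3336, 0.07], [0.5972, 0.2722, 0.07], [0.4558, 0.2305, 0.07], [0.4401, 0.2908, 0.07]]
foot 371 [[0.5928, -0.2482, 0.012], [0.6132, -0.3139, 0.012], [0.4899, -0.3484, 0.012], [0.4698, -0.2836, 0.012]] [ 0.54142635 -0.2985237   0.012     ]
0.25 [ 0.56483247 -0.29196017] 128.5 525
0.3 [ 0.56385547 -0.29185156] 128.4375 525
0.35 [ 0.56424219 -0.29089062] 127.8125 525
0.4 [ 0.56407391 -0.28992273] 132.875 525
```

```bash
cat > go.py <<'E'
import sys
from h import *
from scipy.spatial.transform import Rotation as Ro
# args: grasp point x y z, heading a of tool y (deg), tilt t (deg): prints row, tool axes
def goal(x,y,z,a,t,g=.006):
    a,t=np.radians([a,t]);Y=np.array([np.cos(a),np.sin(a),0]);o=np.array([np.sin(a),-np.cos(a),0])
    Z=np.sin(t)*o-np.array([0,0,np.cos(t)]);R=np.c_[np.cross(Y,Z),Y,Z]
    s=get_obs();C=Ro.from_quat(np.roll(s["eef_rot"],-1)).as_matrix()
    p=np.array([x,y,z])-g*Z
    return C.T@(p-s["eef_pos"]),Ro.from_matrix(C.T@R).as_rotvec()
if __name__=="__main__":
    v=list(map(float,sys.argv[1:]));d,r=goal(*v);s=get_obs()
    print(d.round(4).tolist(),r.round(4).tolist(),np.linalg.norm(d).round(3),np.degrees(np.linalg.norm(r)).round(1),"q",s["q"].round(2),"t",s["time_s"])
E
python3 go.py .5645 -.2915 .2 106.3 0
```

```text
[-0.6221, -0.7043, 0.0503] [-0.0, -0.0, -0.5563] 0.941 31.9 q [ 1.09  0.18  1.61  0.    1.35 -0.21] t 1.4
```

```bash
python3 -m jog '[-0.622,-0.704,0.0,0,0,-0.556,0, -0.622,-0.704,0.0,0,0,-0.556,0, -0.622,-0.704,0.0,0,0,-0.556,0, -0.622,-0.704,0.0,0,0,-0.556,0, -0.622,-0.704,0.0,0,0,-0.556,0, -0.622,-0.704,0.0,0,0,-0.556,0, -0.622,-0.704,0.0,0,0,-0.556,0, -0.622,-0.704,0.0,0,0,-0.556,0, -0.622,-0.704,0.0,0,0,-0.556,0, -0.622,-0.704,0.0,0,0,-0.556,0, -0.622,-0.704,0.0,0,0,-0.556,0, -0.622,-0.704,0.0,0,0,-0.556,0, -0.622,-0.704,0.0,0,0,-0.556,0, -0.622,-0.704,0.0,0,0,-0.556,0, -0.622,-0.704,0.0,0,0,-0.556,0, -0.622,-0.704,0.0,0,0,-0.556,0, -0.622,-0.704,0.05,0,0,-0.556,0, -0.622,-0.704,0.05,0,0,-0.556,0]'; python3 go.py .5645 -.2915 .089 106.3 0
```

```text
time_s: 3.65
eef_pos: [0.562, -0.2889, 0.2018]
eef_rot: [-0.003, -0.142, 0.99, 0.004]
wrist_force: [-0.6, 0.8, -0.4]
opening: 0.998
grasp_force: 0.0
[-0.0023, -0.004, 0.1068] [0.0079, -0.0055, -0.0002] 0.107 0.6 q [-0.66  0.36  1.5   0.    1.29 -2.52] t 3.65
```

```bash
python3 -m jog '[0,0,0.05,0,0,0,0, 0,0,0.08,0,0,0,0, 0,0,0.105,0,0,0,0, 0,0,0.105,0,0,0,0]';python3 -m jog '[0,0,0,0,0,0,0.3, 0,0,0,0,0,0,0.7, 0,0,0,0,0,0,0.9, 0,0,0,0,0,0,0.9, 0,0,0,0,0,0,0.9, 0,0,0,0,0,0,0.9]'; python3 go.py .5645 -.2915 .089 106.3 0
```

```text
time_s: 4.15
eef_pos: [0.5639, -0.29, 0.101]
eef_rot: [-0.001, -0.142, 0.99, 0.001]
wrist_force: [-0.0, -0.2, 0.6]
opening: 1.0
grasp_force: 0.0
time_s: 4.9
eef_pos: [0.5661, -0.2929, 0.1044]
eef_rot: [0.002, -0.142, 0.99, -0.002]
wrist_force: [-0.4, -1.1, 4.9]
opening: 0.574
grasp_force: 61.1
[0.0012, 0.0018, 0.0094] [-0.0048, 0.0029, -0.0003] 0.01 0.3 q [-0.66  0.48  1.55 -0.    1.11 -2.52] t 4.9
```

```bash
python3 -m jog '[0,0,-0.02,0,0,0,0.9, 0,0,-0.05,0,0,0,0.9, 0,0,-0.1,0,0,0,0.9, 0,0,-0.14,0,0,0,0.9, 0,0,-0.17,0,0,0,0.9, 0,0,-0.17,0,0,0,0.9]'; python3 go.py .5645 -.2915 .25 88 0;python3 go.py .45 -.1 .27 88 55; python3 - <<'E'
from h import *
a,b=camera("scene")["frame"][120:320,170:430,::-1],camera("top")["frame"][130:330,250:510,::-1]
cv2.imwrite("pics/l.png",cv2.resize(np.hstack([a,b]),(800,308),interpolation=cv2.INTER_CUBIC))
E
```

```text
time_s: 5.65
eef_pos: [0.5659, -0.292, 0.2763]
eef_rot: [0.003, -0.142, 0.99, -0.003]
wrist_force: [0.4, 0.0, -1.3]
opening: 0.571
grasp_force: 62.2
[0.0013, 0.001, 0.0202] [-0.0053, 0.0054, 0.3194] 0.02 18.3 q [-0.66  0.3   1.43  0.    1.41 -2.52] t 5.65
[0.062, 0.2184, 0.0012] [0.1483, -0.9461, 0.2968] 0.227 57.4 q [-0.66  0.3   1.43  0.    1.41 -2.52] t 5.65
```

View pics/l.png

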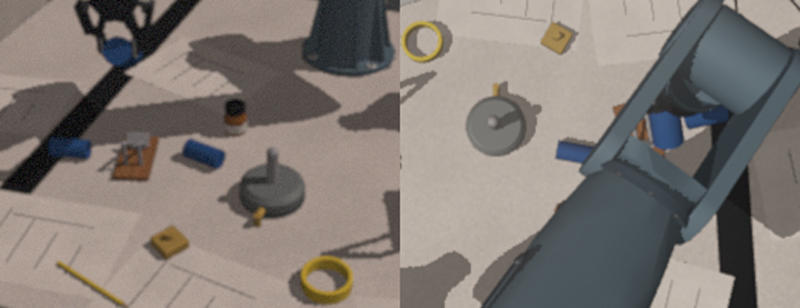

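```bash
python3 go.py .561 -.014 .26 78 55 .0154
```

```text
[-0.0634, 0.2727, 0.0027] [0.2368, -0.9396, 0.455] 0.28 61.3 q [-0.66  0.3   1.43  0.    1.41 -2.52] t 5.75
```

```bash
python3 -m jog '[-0.008,0.034,0,0.03,-0.117,0.057,0.9, -0.016,0.068,0,0.059,-0.235,0.114,0.9, -0.024,0.102,0.001,0.089,-0.352,0.171,0.9, -0.032,0.136,0.001,0.118,-0.47,0.228,0.9, -0.04,0.17,0.002,0.148,-0.587,0.284,0.9, -0.048,0.205,0.002,0.178,-0.705,0.341,0.9, -0.056,0.239,0.002,0.207,-0.822,0.398,0.9, -0.063,0.273,0.003,0.237,-0.94,0.455,0.9, -0.063,0.273,0.003,0.237,-0.94,0.455,0.9, -0.063,0.273,0.003,0.237,-0.94,0.455,0.9]'; python3 go.py .561 -.014 .26 78 55 .0154; python3 - <<'E'
from h import *
a,b=camera("scene"),camera("top");np.savez("v.npz",a=a["frame"],b=b["frame"])
# overlay: expected peg axis points and cup rim
for c in(a,b):
    for z in(.04,.113): cv2.circle(c["frame"],tuple(int(v) for v in proj(c,[.561,-.014,z])[0].round()),1,(255,0,255),-1)
    cv2.circle(c["frame"],tuple(int(v) for v in proj(c,[.561,-.014,.188])[0].round()),1,(255,255,0),-1)
a,b=a["frame"][100:300,230:490,::-1],b["frame"][130:330,180:440,::-1]
cv2.imwrite("pics/p.png",cv2.resize(np.hstack([a,b]),(800,308),interpolation=cv2.INTER_CUBIC))
E
```

```text
time_s: 7.0
eef_pos: [0.548, -0.0111, 0.2672]
eef_rot: [0.458, 0.092, 0.883, -0.048]
wrist_force: [-0.1, 0.1, -0.7]
opening: 0.569
grasp_force: 62.3
[-0.0018, -0.0001, -0.0004] [0.0006, -0.0025, 0.0014] 0.002 0.2 q [-0.26 -0.32  2.33  0.23  0.19 -1.82] t 7.0
```

View pics/p.png

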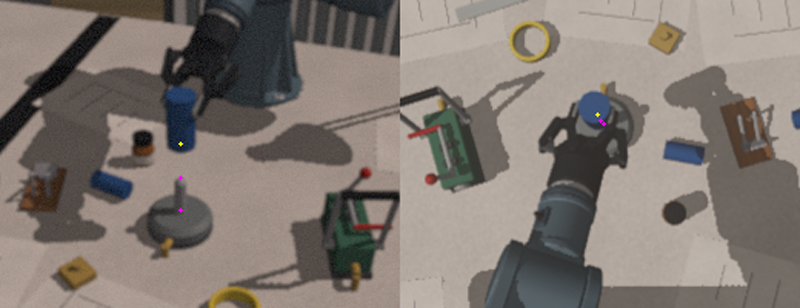

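```bash
python3 go.py .561 -.014 .26 105 55 .0154; python3 - <<'E'
from fit import *
b=camera("top");a=camera("scene")
print("peg",ray(b,[(310.3,209.2)],.111), proj(b,[.561,-.014,.111]))
def cupv(p):
    z=np.array([p[2],p[3],-1.]);o=np.array([p[0],p[1],.288]);z/=np.linalg.norm(z)
    return np.r_[circ(o,z,.025),circ(o+.1*z,z,.025)]
ms=[]
for c in(a,b):
    f=c["frame"].astype(int);m=(f[...,2]-f[...,0]>25).astype(float);ms.append((c,near(m,c,cupv([.561,-.014,0,0]),8)))
J=lambda p:sum(np.abs(hull(c,cupv(p))-m).sum()/m.sum() for c,m in ms)
p0=np.array([.561,-.014,0,0]);r=minimize(J,p0,method="Nelder-Mead",options=dict(initial_simplex=np.vstack([p0]+[p0+e for e in np.diag([.008,.008,.1,.1])])));print(r.x,r.fun,J(p0))
E
```

```text
[-0.0007, -0.0047, 0.0006] [-0.3871, -0.0004, -0.2704] 0.005 27.1 q [-0.26 -0.32  2.32  0.23  0.19 -1.82] t 7.1
peg [[ 0.55644686 -0.01471559  0.111     ]] [[310.02503874 207.61160112]]
[ 0.55986126 -0.01628417  0.12275296  0.05070636] 0.33498316989778093 0.5766026746814223
```

```bash
python3 -m jog '[0,0,0,-0.065,0,-0.045,0.9, 0,-0.001,0,-0.129,0,-0.09,0.9, 0,-0.002,0,-0.194,0,-0.135,0.9, 0,-0.003,0,-0.258,0,-0.18,0.9, 0,-0.004,0,-0.323,0,-0.225,0.9, -0.001,-0.005,0,-0.387,0,-0.27,0.9, -0.001,-0.005,0,-0.387,0,-0.27,0.9, -0.001,-0.005,0,-0.387,0,-0.27,0.9, -0.001,-0.005,0,-0.387,0,-0.27,0.9]'; python3 go.py .561 -.014 .26 105 55 .0154; cat > cupfit.py <<'E'
from fit import *
import sys
b=camera("top");a=camera("scene")
def cupv(p):
    z=np.array([p[2],p[3],-1.]);o=np.array([p[0],p[1],p[4]]);z/=np.linalg.norm(z)
    return np.r_[circ(o,z,.025),circ(o+.1*z,z,.025)]
p0=np.array([.561,-.014,0,0,float(sys.argv[1])])
ms=[]
for c in(a,b):
    f=c["frame"].astype(int);m=(f[...,2]-f[...,0]>25).astype(float);m=near(m,c,cupv(p0),8);ms.append((c,m));print(m.sum(),hull(c,cupv(p0)).sum())
J=lambda p:sum(np.abs(hull(c,cupv(p))-m).sum()/m.sum() for c,m in ms)
for s in(1,-1):
    r=minimize(J,p0,method="Nelder-Mead",options=dict(maxiter=800,initial_simplex=np.vstack([p0]+[p0+s*e for e in np.diag([.008,.008,.1,.1,.008])])));print(r.x.round(4),r.fun,J(p0))
    p=r.x;z=np.array([p[2],p[3],-1]);z/=np.linalg.norm(z);print("grip",(p[[0,1,4]]+.028*z).round(4),"rim",(p[[0,1,4]]+.1*z).round(4))
E
python3 cupfit.py .288
```

```text
time_s: 8.32
eef_pos: [0.5476, -0.0134, 0.274]
eef_rot: [0.454, -0.114, 0.881, 0.06]
wrist_force: [0.0, -0.0, -1.4]
opening: 0.567
grasp_force: 62.3
[0.0041, -0.004, 0.0031] [-0.0017, -0.0077, -0.0038] 0.007 0.5 q [-0.6  -0.31  2.3   1.1   0.77 -3.12] t 8.325
695.0 825.4375
340.0 444.25
[ 0.5582 -0.0116  0.1136  0.0816  0.2923] 0.29397878755818874 0.7433215192551841
grip [ 0.5613 -0.0093  0.2646] rim [ 0.5694 -0.0035  0.1933]
[ 0.5579 -0.0112  0.1237  0.0529  0.2913] 0.3076504972492594 0.7433215192551841
grip [ 0.5613 -0.0098  0.2636] rim [ 0.5701 -0.006   0.1922]
```

```bash
cat > kin.py <<'E'
from h import *
from scipy.spatial.transform import Rotation as Ro
from scipy.optimize import least_squares
s=get_obs()
D=[([1.09266,.18078,1.60699,0,1.35379,-.20629],[.15438,.55391,.2563],[0,.1355,.9908,0]),
([-.66,.48,1.55,0,1.11,-2.52],[.5661,-.2929,.1044],[.002,-.142,.99,-.002]),
([-.66,.30,1.43,0,1.41,-2.52],[.5659,-.292,.2763],[.003,-.142,.99,-.003]),
([-.26,-.32,2.33,.23,.19,-1.82],[.548,-.0111,.2672],[.458,.092,.883,-.048]),
([-.60,-.31,2.30,1.10,.77,-3.12],[.5476,-.0134,.274],[.454,-.114,.881,.06])]
def fk(q,P):
    a1,z0,L2,L3,L6,lat=P[:6];R1=Ro.from_euler("z",q[0]);p=np.array([a1+L2*np.sin(q[1])+L3*np.sin(q[1]+q[2]),lat,z0+L2*np.cos(q[1])+L3*np.cos(q[1]+q[2])])
    R=R1*Ro.from_euler("y",q[1]+q[2])*Ro.from_euler("z",P[6]*q[3])*Ro.from_euler("y",q[4])*Ro.from_euler("z",q[5]*P[7]+P[8])
    return R1.apply(p)+R.apply([0,0,L6]),R
def solve(S=None):
    best=None
    for s4 in(1,-1):
        for off in(0,np.pi/2,-np.pi/2,np.pi):
            def f(P):
                P=np.r_[P,s4,1,off];e=[]
                for q,p,r in D:
                    x,R=fk(q,P);e+=list(x-p)+list(.2*(R.inv()*Ro.from_quat(np.roll(r,-1))).as_rotvec())
                return np.array(e)
            r=least_squares(f,[0,.3,.45,.4,.2,.1])
            if best is None or r.cost<best[0]: best=(r.cost,np.r_[r.x,s4,1,off],f(r.x))
    return best
if __name__=="__main__":
    c,P,e=solve();print(c,P.round(4));print(e.reshape(5,6).round(3))
    np.save("P.npy",P)
E
python3 kin.py
cat > ik.py <<'E'
from kin import *
P=np.load("P.npy")
lo=np.array([-2.99,-.89,.3,-1.14,0,-3.12]);hi=np.array([2.99,2.07,2.58,4.28,2.63,3.12])
def ik(x,y,z,a,t,g,n=12,margin=.03):
    a,t=np.radians([a,t]);Y=np.array([np.cos(a),np.sin(a),0]);o=np.array([np.sin(a),-np.cos(a),0])
    Z=np.sin(t)*o-np.array([0,0,np.cos(t)]);R=Ro.from_matrix(np.c_[np.cross(Y,Z),Y,Z]);p=np.array([x,y,z])-g*Z
    rng=np.random.default_rng(0);out=[]
    for i in range(n):
        def f(q):
            u,S=fk(q,P);return np.r_[u-p,.2*(S.inv()*R).as_rotvec()]
        q0=np.array([rng.uniform(-1,1),rng.uniform(-.5,.8),rng.uniform(1.2,2.4),rng.uniform(-1,4),rng.uniform(.1,1.5),rng.uniform(-3,3)])
        r=least_squares(f,q0,bounds=(lo+margin,hi-margin))
        if r.cost<1e-7 and not any(np.abs(r.x-k).max()<.05 for k in out): out.append(r.x)
    return out
E
python3 - <<'E'
from ik import *
for t in(40,48,55):
  for a in(60,70,75,78,82,90,100,110,-60,-75,-90,-105):
    for k in ik(.559,-.014,.112,a,t if a>0 else -t,.0154): print(t,a,k.round(2))
E
```

```text
0.0002595944669274134 [-0.0165  0.2243  0.4431  0.5046  0.2896  0.1172  1.      1.      1.5708]
[[-0.003 -0.006  0.006  0.     0.    -0.   ]
 [ 0.012 -0.008 -0.     0.001 -0.     0.001]
 [-0.01   0.009  0.002  0.001 -0.001  0.001]
 [ 0.003 -0.001 -0.006  0.    -0.002 -0.002]
 [ 0.001 -0.002 -0.001  0.001 -0.     0.   ]]
40 60 [-0.09  0.02  2.24 -0.89  0.36 -0.37]
40 70 [-0.17 -0.03  2.29 -0.54  0.22 -0.91]
40 75 [-0.22 -0.05  2.31 -0.14  0.18 -1.4 ]
40 78 [-0.25 -0.05  2.31  0.15  0.19 -1.75]
40 82 [-0.29 -0.06  2.32  0.48  0.21 -2.15]
40 90 [-0.37 -0.07  2.33  0.83  0.32 -2.66]
40 100 [-0.45 -0.05  2.31  0.97  0.48 -2.99]
40 110 [-0.52 -0.02  2.28  0.99  0.63  3.09]
40 -60 [-0.57  0.03  2.23  0.96  0.78 -0.2 ]
40 -75 [-0.49 -0.04  2.3   0.99  0.56  0.04]
40 -90 [-0.37 -0.07  2.33  0.83  0.32  0.48]
40 -105 [-0.22 -0.05  2.31 -0.14  0.18  1.74]
48 75 [-0.22 -0.05  2.39  3.89  0.05  0.85]
48 78 [-0.26 -0.06  2.4   2.36  0.05  2.32]
48 82 [-0.3  -0.07  2.41  1.79  0.13  2.81]
48 90 [-0.4  -0.08  2.42  1.54  0.3   2.89]
48 100 [-0.51 -0.06  2.4   1.4   0.5   2.84]
48 110 [-0.59 -0.02  2.36  1.29  0.68  2.76]
48 -60 [-0.65  0.05  2.29  1.18  0.83 -0.46]
48 -75 [-0.55 -0.04  2.38  1.34  0.59 -0.34]
48 -90 [-0.4  -0.08  2.42  1.54  0.3  -0.25]
48 -105 [-0.22 -0.05  2.39  3.89  0.05 -2.29]
55 70 [-0.14 -0.01  2.43  3.77  0.29  1.08]
55 75 [-0.21 -0.04  2.46  3.3   0.24  1.44]
55 78 [-0.26 -0.05  2.47  2.97  0.24  1.71]
55 82 [-0.32 -0.06  2.48  2.58  0.27  2.02]
55 90 [-0.43 -0.07  2.49  2.05  0.4   2.36]
55 100 [-0.56 -0.04  2.47  1.72  0.59  2.49]
55 110 [-0.65  0.01  2.42  1.51  0.76  2.5 ]
55 -60 [-0.71  0.08  2.34  1.35  0.91 -0.67]
55 -75 [-0.61 -0.02  2.45  1.6   0.68 -0.64]
55 -90 [-0.43 -0.07  2.49  2.05  0.4  -0.78]
55 -105 [-0.21 -0.04  2.46  3.3   0.24 -1.7 ]
```

```bash
python3 -m jog '[0,0,0,0,0,0.17,0.9, 0,0,0,0,0,0.35,0.9, 0,0,0,0,0,0.53,0.9, 0,0,0,0,0,0.71,0.9, 0,0,0,0,0,0.89,0.9, 0,0,0,0,0,1.07,0.9, 0,0,0,0,0,1.25,0.9, 0,0,0,0,0,1.43,0.9, 0,0,0,0,0,1.61,0.9, 0,0,0,0,0,1.79,0.9, 0,0,0,0,0,1.97,0.9, 0,0,0,0,0,2.15,0.9, 0,0,0,0,0,2.33,0.9, 0,0,0,0,0,2.51,0.9, 0,0,0,0,0,2.69,0.9, 0,0,0,0,0,2.87,0.9, 0,0,0,0,0,3.05,0.9, 0,0,0,0,0,3.05,0.9]'; python3 go.py .559 -.014 .27 110 48 .0154; python3 -c "
from ik import *
for z in(.27,.2,.15,.112):
  for k in ik(.559,-.014,z,110,48,.0154): print(z,k.round(2))"
```

```text
time_s: 10.68
eef_pos: [0.5478, -0.0134, 0.2743]
eef_rot: [-0.039, 0.875, 0.155, 0.457]
wrist_force: [-0.2, 0.3, -1.7]
opening: 0.571
grasp_force: 62.3
[0.0041, 0.0049, -0.0041] [0.1729, 0.1156, -3.0999] 0.008 178.0 q [-0.6  -0.31  2.3   1.1   0.77 -0.07] t 10.675
0.27 [-0.59 -0.27  2.2   0.9   0.87 -3.  ]
0.2 [-0.59 -0.18  2.28  1.04  0.77  3.09]
0.15 [-0.59 -0.1   2.33  1.17  0.71  2.91]
0.112 [-0.59 -0.02  2.36  1.29  0.68  2.76]
```

```bash
python3 -c "
from ik import *
for a in(85,90,95,125,140):
 for z in(.205,.112):
  for k in ik(.559,-.014,z,a,48,.0154): print(a,z,k.round(2))
for k in ik(.559,-.014,.205,110,55,.0154): print(55,k.round(2))"
```

```text
85 0.205 [-0.34 -0.26  2.33  0.66  0.31 -2.39]
85 0.112 [-0.34 -0.08  2.42  1.66  0.19  2.88]
90 0.205 [-0.4  -0.26  2.33  0.85  0.4  -2.66]
90 0.112 [-0.4  -0.08  2.42  1.54  0.3   2.89]
95 0.205 [-0.46 -0.25  2.33  0.95  0.5  -2.84]
95 0.112 [-0.46 -0.07  2.41  1.46  0.4   2.87]
125 0.205 [-0.67 -0.08  2.18  0.99  1.02  2.89]
125 0.112 [-0.67  0.08  2.26  1.13  0.9   2.64]
140 0.205 [-0.69  0.05  2.06  0.92  1.21  2.73]
140 0.112 [-0.69  0.19  2.13  0.99  1.09  2.54]
55 [-0.65 -0.19  2.35  1.25  0.81  2.87]
```

```bash
python3 -m jog '[0,0,0,0,0,0.17,0.9, 0,0,0,0,0,0.35,0.9, 0,0,0,0,0,0.53,0.9, 0,0,0,0,0,0.71,0.9, 0,0,0,0,0,0.89,0.9, 0,0,0,0,0,1.07,0.9, 0,0,0,0,0,1.25,0.9, 0,0,0,0,0,1.43,0.9, 0,0,0,0,0,1.61,0.9, 0,0,0,0,0,1.79,0.9, 0,0,0,0,0,1.97,0.9, 0,0,0,0,0,2.15,0.9, 0,0,0,0,0,2.33,0.9, 0,0,0,0,0,2.5,0.9, 0,0,0,0,0,2.6,0.9, 0,0,0,0,0,2.6,0.9]'; python3 go.py .559 -.014 .23 130 48 .0154;  python3 -c "
from ik import *
for k in ik(.559,-.014,.23,130,48,.0154): print(k.round(2))"
```

```text
time_s: 12.68
eef_pos: [0.5478, -0.0136, 0.2743]
eef_rot: [0.45, -0.384, 0.801, -0.085]
wrist_force: [0.7, -0.2, -1.5]
opening: 0.568
grasp_force: 62.3
[0.027, 0.0098, 0.02] [-0.3609, 0.0006, 0.3535] 0.035 28.9 q [-0.6  -0.31  2.3   1.1   0.77  2.53] t 12.675
[-0.68 -0.07  2.12  0.94  1.12  2.89]
```

```bash
python3 -m jog '[0.007,0.002,0.005,-0.09,0,0.088,0.9, 0.013,0.005,0.01,-0.18,0,0.177,0.9, 0.02,0.007,0.015,-0.27,0,0.265,0.9, 0.027,0.01,0.02,-0.361,0,0.353,0.9, 0.027,0.01,0.02,-0.361,0,0.353,0.9, 0.027,0.01,0.02,-0.361,0,0.353,0.9, 0.027,0.01,0.02,-0.361,0,0.353,0.9]'; python3 go.py .559 -.014 .23 130 48 .0154; python3 cupfit.py .258; python3 - <<'E'
from h import *
a,b=camera("scene"),camera("top")
a,b=a["frame"][100:300,230:490,::-1],b["frame"][130:330,180:440,::-1]
cv2.imwrite("pics/p2.png",cv2.resize(np.hstack([a,b]),(800,308),interpolation=cv2.INTER_CUBIC))
E
```

```text
time_s: 13.55
eef_pos: [0.5498, -0.0207, 0.2405]
eef_rot: [0.383, -0.312, 0.858, 0.139]
wrist_force: [-0.0, 1.3, -0.7]
opening: 0.57
grasp_force: 62.4
[0.0002, -0.0007, 0.0001] [-0.0006, 0.0021, -0.0009] 0.001 0.1 q [-0.69 -0.04  2.1   0.95  1.12  2.88] t 13.55
628.0 795.8125
309.0 412.9375
[ 0.5589 -0.0129  0.1225  0.0535  0.2604] 0.3965399738214499 0.6434979412734732
grip [ 0.5623 -0.0115  0.2326] rim [ 0.5711 -0.0076  0.1613]
[ 0.5592 -0.0128  0.1167  0.0647  0.2578] 0.4084536619050564 0.6434979412734732
grip [ 0.5624 -0.011   0.23  ] rim [ 0.5707 -0.0064  0.1587]
```

View pics/p2.png

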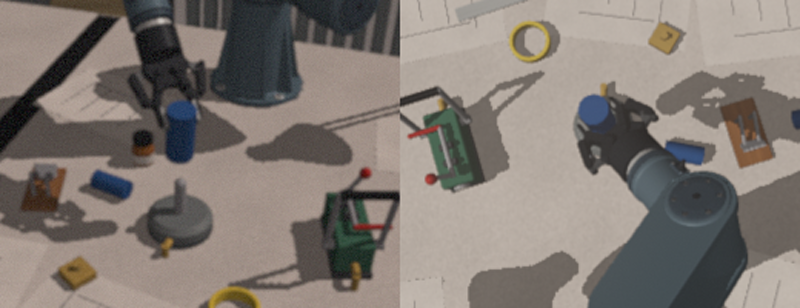

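```bash
cat > ef.py <<'E'
from fit import *
from scipy.spatial.transform import Rotation as Ro
s=get_obs();A=camera("scene");B=camera("top");v=np.load("v.npz")
T0=(np.array([.548,-.0111,.2672]),Ro.from_quat([.092,.883,-.048,.458]));T1=(s["eef_pos"],Ro.from_quat(np.roll(s["eef_rot"],-1)))
def pts(T,p):
    e,d,sl=p;t=np.radians(55)+e   # cup z in tool frame: t=tool tilt at which cup is mouth-down
    z=np.array([np.sin(t),0,np.cos(t)])*1.0
    z=T[1].apply(np.array([z[0]*SG,0,z[2]]));c=T[0]+T[1].apply([0,0,d]);b=c-(.028+sl)*z
    return np.r_[circ(b,z,.025),circ(b+.1*z,z,.025)],z
# sign so that at T0, e=0 -> down
SG=1
if pts(T0,(0,0,0))[1][2]>-.9: SG=-1
print(SG,pts(T0,(0,0,0))[1],pts(T1,(0,0,0))[1])
obs=[]
for c,T,f in[(A,T0,v["a"]),(B,T0,v["b"]),(A,T1,A["frame"]),(B,T1,B["frame"])]:
    f=f.astype(int);m=np.clip((f[...,2]-f[...,0]-0)/40.,0,1)
    dark=cv2.dilate(((f.max(2)<62)&(f[...,2]-f[...,0]<18)).astype(np.uint8),np.ones((3,3)))
    w=near(np.ones(m.shape),c,pts(T,(0,.0154,0))[0],6)*(1-dark);obs.append((c,T,m,w))
def J(p,o=obs): return sum((w*np.abs(hull(c,pts(T,p)[0])-m)).sum() for c,T,m,w in o)
p0=np.array([0,.0154,0])
for o in(obs,obs[:2],obs[2:],[obs[0],obs[2]]):
    r=min((minimize(J,p0+d0,args=(o,),method="Nelder-Mead",options=dict(initial_simplex=[p0+d0,p0+[.1,0,0],p0+[0,.006,0],p0+[0,0,.006]])) for d0 in(0,np.array([-.1,0,0]))),key=lambda r:r.fun)
    print(r.x.round(4),r.fun,J(p0,o))
print([(e,round(min(J([e,d,sl]) for d in(.009,.012,.0154,.019) for sl in(-.006,-.003,0,.003,.006)))) for e in(-.2,-.12,-.06,0,.06,.12)])
E
python3 ef.py
```

```text
1 [-2.94974558e-03  1.15407551e-04 -9.99995643e-01] [-0.09276825 -0.07573701 -0.99280308]
[ 0.019   0.014  -0.0028] 310.05000000000007 327.375
[-0.0031  0.0162  0.0023] 134.4875 144.9875
[ 0.071   0.0134 -0.0051] 139.52500000000003 182.38750000000002
[0.0912 0.0175 0.0005] 173.47500000000002 203.6125
[(-0.2, 432), (-0.12, 372), (-0.06, 341), (0, 325), (0.06, 326), (0.12, 352)]
```

```bash
python3 go.py .559 -.014 .215 130 56 .0145;  python3 -c "
from ik import *
for k in ik(.559,-.014,.112,130,56,.0145): print(k.round(2))"
```

```text
[0.0133, -0.0003, 0.0112] [-0.0003, -0.1376, -0.0027] 0.017 7.9 q [-0.69 -0.04  2.09  0.95  1.12  2.88] t 13.85
[-0.74  0.16  2.26  1.23  1.06  2.42]
```

```bash
python3 -m jog '[0.007,0,0.006,0,-0.069,0,0.9, 0.013,0,0.011,0,-0.137,-0.003,0.9, 0.013,0,0.011,0,-0.137,-0.003,0.9, 0.013,0,0.011,0,-0.137,-0.003,0.9]'; sed -i 's/^T0=.*/&/' ef.py; python3 ef.py | sed -n '4,6p'; python3 go.py .559 -.014 .13 130 56 .0145; python3 - <<'E'
from h import *
a,b=camera("scene"),camera("top")
for c in(a,b):
    for z in(.04,.113,.145): cv2.circle(c["frame"],tuple(int(v) for v in proj(c,[.559,-.014,z])[0].round()),0,(255,0,255),-1)
a,b=a["frame"][150:270,300:400,::-1],b["frame"][150:270,260:360,::-1]
cv2.imwrite("pics/p3.png",cv2.resize(np.hstack([a,b]),(800,480),interpolation=cv2.INTER_CUBIC))
E
```

```text
time_s: 14.35
eef_pos: [0.5499, -0.0219, 0.2236]
eef_rot: [0.441, -0.302, 0.83, 0.16]
wrist_force: [0.4, 0.5, -0.9]
opening: 0.563
grasp_force: 62.4
[-0.0146  0.0135  0.0011] 112.8375 130.38750000000002
[0.0856 0.0161 0.0003] 179.125 203.45000000000002
[(-0.2, 383), (-0.12, 319), (-0.06, 275), (0, 275), (0.06, 309), (0.12, 364)]
[0.0713, 0.0004, 0.0479] [-0.0007, -0.0012, 0.001] 0.086 0.1 q [-0.75  0.03  2.15  1.11  1.16  2.67] t 14.45
```

View pics/p3.png

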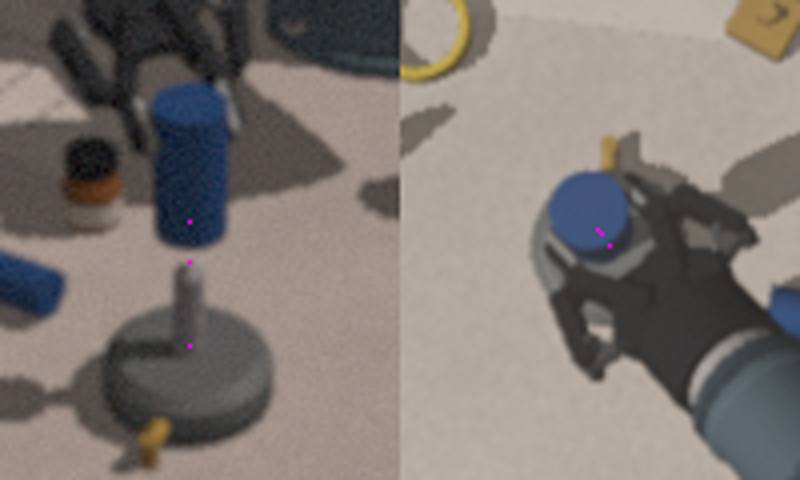

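```bash
python3 -m jog '[0.018,0,0.012,0,0,0,0.9, 0.036,0,0.024,0,0,0,0.9, 0.054,0,0.036,0,0,0,0.9, 0.071,0,0.048,0,0,0,0.9, 0.071,0,0.048,0,0,0,0.9]'; python3 -m jog '[0.003,0,0.002,0,0,0,0.9, 0.006,0,0.004,0,0,0,0.9, 0.009,0,0.006,0,0,0,0.9,0.009,0,0.006,0,0,0,0.9]';python3 go.py .559 -.014 .112 130 56 .0145
```

```text
time_s: 15.18
eef_pos: [0.5492, -0.021, 0.1366]
eef_rot: [0.44, -0.301, 0.83, 0.162]
wrist_force: [-0.7, 0.1, 0.0]
opening: 0.565
grasp_force: 62.4
time_s: 15.68
eef_pos: [0.5496, -0.0216, 0.1266]
eef_rot: [0.441, -0.302, 0.83, 0.161]
wrist_force: [0.2, 0.2, -1.2]
opening: 0.572
grasp_force: 62.4
[0.0053, -0.0003, 0.0037] [0.0, -0.0007, -0.0008] 0.007 0.1 q [-0.75  0.27  2.16  1.23  1.06  2.41] t 15.675
```

No side contact; creep down to touch.

```bash
python3 -m jog '[0.0025,0,0.0017,0,0,0,0.9, 0.0033,0,0.0022,0,0,0,0.9, 0.0033,0,0.0022,0,0,0,0.9]'; python3 -m jog '[0.0017,0,0.0011,0,0,0,0.9, 0.0017,0,0.0011,0,0,0,0.9]'; python3 -m jog '[0.0017,0,0.0011,0,0,0,0.9, 0.0017,0,0.0011,0,0,0,0.9]'; python3 go.py .559 -.014 .112 130 56 .0145
```

```text
time_s: 16.05
eef_pos: [0.5496, -0.0216, 0.1226]
eef_rot: [0.441, -0.302, 0.83, 0.161]
wrist_force: [0.3, 0.2, -1.2]
opening: 0.571
grasp_force: 62.4
time_s: 16.3
eef_pos: [0.5499, -0.0215, 0.1213]
eef_rot: [0.442, -0.302, 0.83, 0.161]
wrist_force: [-1.1, 1.7, 4.7]
opening: 0.567
grasp_force: 62.6
time_s: 16.55
eef_pos: [0.5505, -0.0212, 0.1211]
eef_rot: [0.443, -0.302, 0.828, 0.162]
wrist_force: [-7.7, 1.0, 18.0]
opening: 0.567
grasp_force: 63.7
[0.0013, 0.0, -0.0001] [0.001, 0.005, 0.001] 0.001 0.3 q [-0.75  0.28  2.16  1.24  1.06  2.39] t 16.55
```

```bash
python3 -m jog '[-0.0015,0,-0.001,0,0,0,0.9, -0.0015,0,-0.001,0,0,0,0.9]'; python3 -m jog '[0,0,0,0,0,0,0.35, 0,0,0,0,0,0,0.2, 0,0,0,0,0,0,0, 0,0,0,0,0,0,0, 0,0,0,0,0,0,0]'; python3 -c "
from h import *
a,b=camera('scene'),camera('top')
np.savez('w.npz',a=a['frame'],b=b['frame'])
a,b=a['frame'][150:270,300:400,::-1],b['frame'][150:270,260:360,::-1]
cv2.imwrite('pics/p4.png',cv2.resize(np.hstack([a,b]),(800,480),interpolation=cv2.INTER_CUBIC))"
```

```text
time_s: 16.8
eef_pos: [0.5499, -0.0215, 0.1213]
eef_rot: [0.442, -0.302, 0.829, 0.161]
wrist_force: [-0.6, 0.9, 6.2]
opening: 0.571
grasp_force: 62.7
time_s: 17.42
eef_pos: [0.5495, -0.0216, 0.1204]
eef_rot: [0.441, -0.302, 0.83, 0.161]
wrist_force: [-1.3, 0.0, 0.2]
opening: 1.0
grasp_force: 0.0
```

View pics/p4.png

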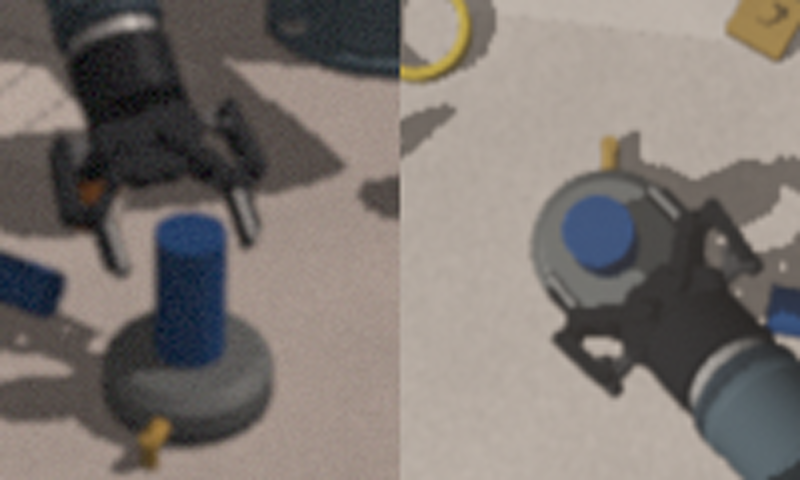

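```bash
python3 -m jog '[0,0,-0.04,0,0,0,0, 0,0,-0.09,0,0,0,0, -0.02,0,-0.14,0,0,0,0, -0.05,0,-0.17,0,0,0,0, -0.05,0,-0.17,0,0,0,0]'; python3 go.py .45 0 .32 200 30;python3 go.py .45 0.1 .3 250 0; python3 - <<'E'
from ik import *
s=get_obs();P=np.load("P.npy");print(fk(s["q"],P)[0],s["eef_pos"])
for v in[(.45,0,.32,200,30,.006),(.45,.1,.3,250,0,.006),(.45,.15,.3,287,0,.006)]:
    print(v,[k.round(2) for k in ik(*v)])
E
```

```text
time_s: 18.15
eef_pos: [0.4637, -0.0962, 0.2599]
eef_rot: [0.442, -0.303, 0.83, 0.157]
wrist_force: [0.5, -0.1, -0.2]
opening: 1.001
grasp_force: 0.0
[-0.0827, 0.0794, 0.0046] [-0.8445, 0.3898, -0.8982] 0.115 74.1 q [-1.06 -0.12  2.2   0.97  1.43  2.62] t 18.15
[-0.1038, 0.159, 0.069] [-1.0116, 0.5741, -1.897] 0.202 127.5 q [-1.06 -0.12  2.2   0.97  1.43  2.62] t 18.15
[ 0.46805464 -0.1124439   0.25768521] [ 0.46371245 -0.09624742  0.2598567 ]
(0.45, 0, 0.32, 200, 30, 0.006) [array([-0.5 ,  0.06,  1.69,  0.35,  1.79,  2.3 ])]
(0.45, 0.1, 0.3, 250, 0, 0.006) [array([-0.04, -0.08,  1.8 , -0.  ,  1.43,  1.88])]
(0.45, 0.15, 0.3, 287, 0, 0.006) [array([ 0.07, -0.05,  1.77, -0.  ,  1.43,  1.35])]
```

```bash
python3 -m jog '[-0.083,0.04,0.005,-0.12,0.056,-0.128,0, -0.083,0.079,0.005,-0.241,0.111,-0.257,0, -0.083,0.079,0.005,-0.362,0.167,-0.385,0, -0.083,0.079,0.005,-0.483,0.223,-0.513,0, -0.083,0.079,0.005,-0.603,0.278,-0.642,0, -0.083,0.079,0.005,-0.724,0.334,-0.77,0, -0.083,0.079,0.005,-0.845,0.39,-0.898,0, -0.083,0.079,0.005,-0.845,0.39,-0.898,0]'; python3 go.py .456 .293 .2 286.9 0
```

```text
time_s: 19.15
eef_pos: [0.4517, 0.0001, 0.322]
eef_rot: [-0.149, 0.791, -0.552, -0.217]
wrist_force: [0.1, 1.1, -0.3]
opening: 1.001
grasp_force: 0.0
[-0.1767, -0.1059, 0.2384] [-0.3994, 0.4283, -1.4739] 0.315 90.9 q [-0.5   0.04  1.71  0.35  1.8   2.3 ] t 19.15
```

```bash
python3 - <<'E'
from fit import *
b=camera("top");a=camera("scene")
for c in(a,b): print({k:[(np.round(d["xyz"],3).tolist(),round(d["confidence"],2)) for d in spot_in(c,k)[:3]] for k in("cup","catch_knob","ink_jar")})
for c in(a,b):
    h=cv2.cvtColor(c["frame"],cv2.COLOR_RGB2HSV).astype(int);r=((h[...,0]<6)|(h[...,0]>174))&(h[...,1]>140)
    n,l,st,ce=cv2.connectedComponentsWithStats(r.astype(np.uint8))
    print("red",[(int(st[i,4]),ray(c,ce[i],.125)[0].round(4)) for i in range(1,n) if 8<st[i,4]<100])
    f=c["frame"].astype(int);m=(f[...,2]-f[...,0]>20).astype(np.uint8);z=np.array([0,0,1.])
    for dx in(-.006,-.003,0,.003,.006): print(dx,[round(float((np.abs(hull(c,np.r_[circ(np.array([.559+dx,-.014+dy,.04]),z,.025),circ(np.array([.559+dx,-.014+dy,.14]),z,.025)])-near(m,c,np.array([[.559,-.014,.04],[.559,-.014,.14]]),20)).sum()))) for dy in(-.004,0,.004)])
E
```

```text
{'cup': [([0.577, -0.006, 0.105], 0.78), ([0.512, -0.164, 0.034], 0.74), ([0.584, -0.426, 0.028], 0.57)], 'catch_knob': [([0.51, 0.292, 0.088], 0.8), ([0.597, -0.0, 0.031], 0.6)], 'ink_jar': [([0.402, -0.144, 0.04], 0.57), ([0.521, 0.29, 0.091], 0.38)]}
{'cup': [([0.568, -0.424, 0.032], 0.88), ([0.562, -0.02, 0.143], 0.64)], 'catch_knob': [([0.512, 0.287, 0.084], 0.77)], 'ink_jar': []}
red [(25, array([0.4599, 0.2939, 0.125 ])), (46, array([0.6028, 0.3131, 0.125 ]))]
-0.006 [171, 143, 163]
-0.003 [176, 130, 138]
0 [186, 118, 115]
0.003 [198, 119, 118]
0.006 [226, 126, 119]
red [(43, array([0.5453, 0.3083, 0.125 ])), (22, array([0.4588, 0.2959, 0.125 ]))]
-0.006 [207, 202, 217]
-0.003 [178, 165, 181]
0 [159, 141, 158]
0.003 [152, 139, 149]
0.006 [150, 139, 146]
```

```bash
python3 go.py .458 .295 .25 286.9 0 | cut -c1-90; python3 -m jog '[-0.02,-0.011,0.02,-0.044,0.048,-0.164,0.5, -0.04,-0.022,0.04,-0.089,0.095,-0.328,0.5, -0.06,-0.033,0.06,-0.133,0.143,-0.491,0.5, -0.08,-0.044,0.08,-0.178,0.19,-0.655,0.5, -0.1,-0.06,0.1,-0.222,0.238,-0.819,0.5, -0.12,-0.07,0.13,-0.266,0.286,-0.983,0.5, -0.13,-0.08,0.16,-0.311,0.333,-1.146,0.5, -0.14,-0.09,0.18,-0.355,0.381,-1.31,0.5, -0.15,-0.106,0.195,-0.399,0.428,-1.474,0.5, -0.15,-0.106,0.195,-0.399,0.428,-1.474,0.5, -0.15,-0.106,0.195,-0.399,0.428,-1.474,0.5]'; python3 go.py .458 .295 .125 286.9 0
```

```text
[-0.2043, -0.1083, 0.1975] [-0.4005, 0.4259, -1.4785] 0.304 91.1 q [-0.5   0.04  1.71  0.3
time_s: 20.92
eef_pos: [0.4721, 0.2488, 0.2308]
eef_rot: [0.0, 0.99, 0.144, 0.0]
wrist_force: [-0.5, -0.4, 0.4]
opening: 0.5
grasp_force: 0.0
[-0.0003, -0.0484, 0.0998] [0.0006, -0.0003, -0.0059] 0.111 0.3 q [ 0.26  0.11  1.74 -0.    1.29  1.54] t 20.925
```

```bash
python3 -m jog '[0,-0.048,0,0,0,0,0.5, 0,-0.048,0.01,0,0,0,0.5, 0,-0.048,0.05,0,0,0,0.5, 0,-0.048,0.08,0,0,0,0.5, 0,-0.048,0.098,0,0,0,0.5, 0,-0.048,0.098,0,0,0,0.5]' && python3 -m jog '[0,0.012,0,0,0,0,0.5, 0,0.022,0,0,0,0,0.5, 0,0.032,0,0,0,0,0.5, 0,0.042,0,0,0,0,0.5, 0,0.052,0,0,0,0,0.5, 0,0.06,0,0,0,0,0.5, 0,0.066,0,0,0,0,0.5, 0,0.066,0,0,0,0,0.5]'; python3 - <<'E'
from h import *
for n in("scene","top"):
    c=camera(n);h=cv2.cvtColor(c["frame"],cv2.COLOR_RGB2HSV).astype(int);r=((h[...,0]<6)|(h[...,0]>174))&(h[...,1]>140)
    k,l,st,ce=cv2.connectedComponentsWithStats(r.astype(np.uint8))
    print("red",[(int(st[i,4]),ce[i].round(),ray(c,ce[i],.125)[0].round(4)) for i in range(1,k) if 4<st[i,4]<100])
E
```

```text
time_s: 21.68
eef_pos: [0.458, 0.2941, 0.1314]
eef_rot: [0.001, 0.989, 0.145, -0.001]
wrist_force: [0.5, -0.0, -0.1]
opening: 0.5
grasp_force: 0.0
time_s: 22.68
eef_pos: [0.4765, 0.2333, 0.1322]
eef_rot: [-0.001, 0.989, 0.145, -0.0]
wrist_force: [-1.6, 9.9, -1.0]
opening: 0.499
grasp_force: 4.2
red [(24, array([447., 212.]), array([0.478 , 0.2421, 0.125 ])), (37, array([467., 238.]), array([0.5713, 0.305 , 0.125 ]))]
red []
```

```bash
python3 -m jog '[0,-0.012,0,0,0,0,0.5, 0,-0.012,0,0,0,0,0.5, 0,-0.012,-0.03,0,0,0,0.5, 0,-0.012,-0.08,0,0,0,0.5, 0,-0.012,-0.13,0,0,0,0.5, 0,-0.012,-0.15,0,0,0,0.4, 0,-0.012,-0.15,0,0,0,0.4]'; python3 go.py .598 .307 .25 16.9 0;  python3 - <<'E'
from h import *
for n in("scene","top"):
    c=camera(n);h=cv2.cvtColor(c["frame"],cv2.COLOR_RGB2HSV).astype(int);r=((h[...,0]<6)|(h[...,0]>174))&(h[...,1]>140)
    k,l,st,ce=cv2.connectedComponentsWithStats(r.astype(np.uint8))
    print("red",[(int(st[i,4]),ce[i].round(),ray(c,ce[i],.125)[0].round(4)) for i in range(1,k) if 4<st[i,4]<100])
    print([(np.round(d["xyz"],3).tolist(),round(d["confidence"],2)) for d in spot_in(c,"lever_grip")[:2]])
E
```

```text
time_s: 23.65
eef_pos: [0.4749, 0.2435, 0.2845]
eef_rot: [0.001, 0.989, 0.145, 0.003]
wrist_force: [-0.3, 1.3, -0.1]
opening: 0.599
grasp_force: 0.0
[0.136, -0.0254, 0.0292] [0.0054, -0.0025, -1.5739] 0.141 90.2 q [ 0.25  0.06  1.68 -0.    1.39  1.53] t 23.65
red [(26, array([447., 212.]), array([0.4764, 0.2408, 0.125 ])), (35, array([466., 239.]), array([0.5736, 0.3044, 0.125 ]))]
[([0.596, 0.302, 0.173], 0.58)]
red [(11, array([192., 212.]), array([0.5532, 0.3168, 0.125 ])), (32, array([218., 240.]), array([0.4745, 0.2421, 0.125 ]))]
[([0.592, 0.306, 0.188], 0.73)]
```

```bash
python3 -m jog '[0.03,-0.01,0,0,0,-0.18,0.4, 0.06,-0.02,0,0,0,-0.36,0.4, 0.1,-0.025,0,0,0,-0.54,0.4, 0.135,-0.026,0,0,0,-0.72,0.4, 0.135,-0.026,0,0,0,-0.9,0.4, 0.135,-0.026,0,0,0,-1.08,0.4, 0.135,-0.026,0,0,0,-1.26,0.4, 0.135,-0.026,0,0,0,-1.44,0.4, 0.135,-0.026,0,0,0,-1.574,0.4, 0.135,-0.026,0,0,0,-1.574,0.4, 0.135,-0.026,0,0,0,-1.574,0.4]'; python3 go.py .597 .306 .185 16.9 0
```

```text
time_s: 25.22
eef_pos: [0.5952, 0.3073, 0.2816]
eef_rot: [0.0, 0.596, 0.803, -0.001]
wrist_force: [-0.1, 0.4, 0.4]
opening: 0.6
grasp_force: 0.0
[-0.0016, 0.0014, 0.0906] [-0.0007, 0.001, -0.0024] 0.091 0.2 q [ 0.3   0.37  1.32 -0.    1.45  0.01] t 25.225
```

```bash
python3 -m jog '[0,0.001,0.04,0,0,0,0.4, 0,0.001,0.075,0,0,0,0.4, 0,0.001,0.091,0,0,0,0.4, 0,0.001,0.091,0,0,0,0.4]'; python3 -m jog '[0,0,0,0,0,0,0.7, 0,0,0,0,0,0,0.95, 0,0,0,0,0,0,1, 0,0,0,0,0,0,1, 0,0,0,0,0,0,1]';python3 go.py .507 .2792 .177 16.9 0
```

```text
time_s: 25.72
eef_pos: [0.596, 0.3074, 0.1905]
eef_rot: [-0.0, 0.596, 0.803, -0.001]
wrist_force: [-0.8, 0.6, 0.6]
opening: 0.602
grasp_force: 0.0
time_s: 26.35
eef_pos: [0.5972, 0.3078, 0.1939]
eef_rot: [0.001, 0.595, 0.803, 0.001]
wrist_force: [-3.6, -1.3, 5.7]
opening: 0.165
grasp_force: 58.6
[-0.0012, -0.0946, 0.0106] [0.0032, 0.0011, 0.0001] 0.095 0.2 q [ 0.3   0.44  1.4  -0.    1.29  0.01] t 26.35
```

```bash
python3 -m jog '[0,-0.008,-0.002,0,0,0,1, 0,-0.015,-0.003,0,0,0,1, 0,-0.022,-0.004,0,0,0,1, 0,-0.029,-0.0045,0,0,0,1, 0,-0.036,-0.0045,0,0,0,1, 0,-0.043,-0.0045,0,0,0,1, 0,-0.05,-0.004,0,0,0,1, 0,-0.057,-0.003,0,0,0,1, 0,-0.064,-0.002,0,0,0,1, 0,-0.071,0,0,0,0,1, 0,-0.078,0.002,0,0,0,1, 0,-0.084,0.004,0,0,0,1, 0,-0.09,0.006,0,0,0,1, 0,-0.096,0.009,0,0,0,1, 0,-0.1,0.01,0,0,0,1, 0,-0.103,0.011,0,0,0,1, 0,-0.103,0.011,0,0,0,1]'; python3 go.py .507 .2792 .177 16.9 0
```

```text
time_s: 28.48
eef_pos: [0.5051, 0.2801, 0.1868]
eef_rot: [0.006, 0.596, 0.803, 0.009]
wrist_force: [13.8, 6.8, 9.2]
opening: 0.161
grasp_force: 61.6
[-0.0014, 0.0014, 0.0039] [0.0218, -0.0001, -0.0003] 0.004 1.2 q [0.3  0.24 1.68 0.   1.2  0.01] t 28.475
```

```bash
python3 -c "
from h import *
a,b=camera('scene'),camera('top')
a,b=a['frame'][130:310,250:520,::-1],b['frame'][130:310,150:420,::-1]
cv2.imwrite('pics/f.png',cv2.resize(np.hstack([a,b]),(800,267),interpolation=cv2.INTER_CUBIC))"
```

```text
(no output)
```

View pics/f.png

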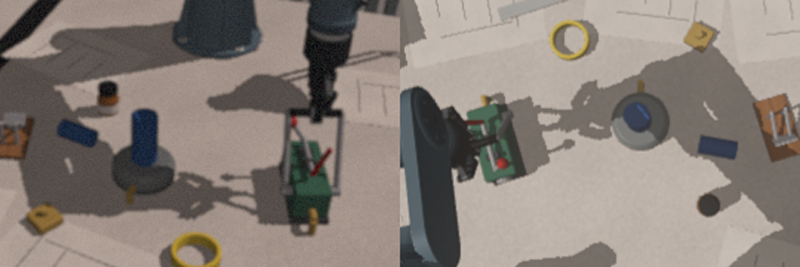

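The picture shows the lever pulled forward in the gripper, bar at about (318,112). The red finger is raised at (322,160), the cup stands on its peg at (145,140), and the bystanders haven't moved.

```bash
python3 -c "
from bench import *
print(hand_in())"
```

```text
the job is handed in; nothing more can be done
None
```

The job is handed in, with no verdict returned: the cup stands mouth down on its peg, the catch is flipped, the gripper holds the lever pulled to its stop, and the last picture shows the jar, tape roll and weight in place.

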